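Check-weigh two cartridges on a beam balance and seat them by weight

ROBOT

A 7-joint arm with a two-finger parallel gripper is mounted at the origin on a cart in front of the work surface, level with it; the furniture and walls round the work are solid. World frame = base frame: x ahead of the robot, y to its left, z up, the work surface at z = 0. Lengths are in m, angles in rad, forces in N, time in s.
With the tool pointing down it reaches from about 0.4 to 0.9 m from the base axis. Payload 5.5 kg.
Tool frame: the origin (TCP) lies at the very end of the fingers, on their centre line; the grasp point (between the pads) lies 19 mm behind it (r.grip_point_offset is the z of the grasp point in the tool frame, in m); z points along the fingers, y is the line along which they close (so a half turn about z gives the same grasp; the last joint's range is limited). The gripper opens to 85 mm and grips with 20 to 120 N. Pads are 22 mm wide; open, the fingers measure 114 mm over their backs; the gripper's body (76 mm by 85 mm) begins 54 mm behind the grasp point. The pads swing forward as they close: fully open they stand 13 mm farther back than shut.
Start: joints at [-0.853, 0.501, -0.427, 1.55, 0.221, 1.138, -0.21], TCP at [0.285, 0.584, 0.231] pointing down, gripper open.
Joint ranges: [-2.88, 2.88], [-0.31, 2.03], [-1.54, 1.56], [0.2, 2.42], [-1.41, 4.55], [0.19, 2.02], [-2.57, 2.57]. Speed limits (rad/s): [2.57, 2.57, 3.14, 3.14, 3.14, 3.14, 3.14].

INTERFACE

Orientations are given as a unit quaternion [w, x, y, z].
In Python, from bench import status, imaging, job, spotter, r gives the robot as it stands.
- The arm moves only by the tool send_rows, never from a script. Its argument "targets" is a list of rows, each an object with "linear": the shift along the tool's x, y, z in m, a list of three; "rot": the turn, a rotation vector about the tool's x, y, z in rad, a list of three; "gripper": the finger opening in m, from 0 to 0.0854. In form: [{"linear": [dx, dy, dz], "rot": [rx, ry, rz], "gripper": gripper}, ...]. A call has 1 to 12 rows; each row shifts and turns the commanded pose from where the row before left it, along the tool's axes as they then stand; what a row does not reach is not made up. A row lasts 1/10 s, in which the tool goes at most 50 mm and 8.59 degrees, less where a joint would pass 70% of its speed; a pose out of reach is approached as far as the arm can. A call with a gripper value outside its range is refused whole. The fingers move at their own pace and stop on an object; "newtons" is the grip in N (left out, the last holds). Time passes only in rows, so rows that do not move let the fingers close. It gives the time, the measured TCP pose, the force, the opening and the grip force at its end, in the units of the state.
- status.get_state(): the state, without advancing time (a new reading comes with each control period).
- imaging.snapshot(name): name is "scene" or "top" or "wrist"; returns a dict with "image" (400x640x3 uint8, blue, green, red), "camera_matrix" (3x3 intrinsics, pixels), "R" (3x3) and "t" (3): a world point X has camera coordinates R X + t. Camera axes: x right, y down, z forward; pixel columns grow to the right and rows downward; lengths in m; the calibration is good to about 2 mm. A picture is of the moment at which its call begins. There is no depth.
- job.hand_in(): hands the job in; it is judged then, once.
Trained networks look in the newest picture that a camera, given by its name, has taken for a name from the list of things; names that differ only in an ending like _2 or _b are one class to them, and where a whole thing is asked for, a point or a joint stands for the part that bears it (a point fixed in the world has none). Each returns a list of dicts, best first, with "p" (0 to 1); they miss things now and then, are a little off and sometimes report something else, mostly with a low value. They report only what shows in the picture. A call takes as long as a camera call.
- spotter.spot_in(thing, camera): "bbox" ([left, top, width, height] in pixels, round what is visible of it).
- spotter.outline_of(thing, camera): "pixels" (400x640 bool, what is visible of it) and "bbox" ([left, top, width, height] in pixels, round what is visible of it).
The state is a dict: "time": time; "joints": joint angles; "joint_velocities": joint speeds; "effort": joint torques, N m; "ee_pos": TCP position; "orientation": TCP orientation; "wrist_force": force on the tool from outside, world axes, zero at the start; "torque": the same for the moment, N m; "finger_gap": finger opening in m; "gripper_force": force on a finger pad.
Only numpy, scipy, OpenCV 4.12 (cv2) and the standard library are available. Lean on these libraries where they do the work, as an engineer would, in place of code of your own. Each camera call takes 0.05 s, during which the arm holds its last target. There are 200 camera calls.

TASK

One of the two look-alike white cartridges is fully packed (heavy), the other short-packed (light): set one gently on the pan of the beam balance, upright, and let go to see whether the pan end of the beam sinks below level (heavy) or stays up (light). Then put the heavy cartridge in the well of the blue station and, after that, the light one in the well of the yellow station; push each down onto its sprung seat with a firm push of about 12 N, never as much as 20 N, and leave both standing there. Never load the balance with more than 10 N, and leave the timer, the comb and the green tape roll at the front of the bench where they are.

Things in the scene. Friction and masses are not known exactly. Their poses are not given: they have to be found in the camera images.
- cartridge_1_mid (a point): sealed white (pale grey in shade) cylindrical cartridge with grey bands and grey lid, 40 mm diameter, 90 mm tall, standing upright on the bench; the point is its centre, 45 mm above its foot, z along its axis. The two look exactly alike; one, either, is fully packed and weighs about 300 g, the other about 110 g (body cartridge_1)
- cartridge_2_mid (a point): sealed white (pale grey in shade) cylindrical cartridge with grey bands and grey lid, 40 mm diameter, 90 mm tall, standing upright on the bench; the point is its centre, 45 mm above its foot, z along its axis. The two look exactly alike; one, either, is fully packed and weighs about 300 g, the other about 110 g (body cartridge_2)
- cartridge_1: the same cartridge 1; origin at the centre of its foot, z along its axis
- cartridge_2: the same cartridge 2; origin at the centre of its foot, z along its axis
- balance: fixed beam balance, 100 x 290 mm base; beam along its y axis on a pivot at mid-length, 70 mm high; pan at the -y end, brass counterweight and a pointer before a white scale with a red level mark at the +y end; nothing on it but the pan stands higher than 115 mm. Origin on the bench under the pivot, z up
- pan_top (a point): centre of the flat upper face of the balance's round steel pan, 84 mm diameter; it stays horizontal, 111 mm above the bench when empty, and sinks straight down at most 22 mm under load, yielding softly
- beam (a joint): tilt of the balance beam in rad: 0 with the pan empty (pan end high), 0.1 when level, 0.2 with the pan fully down. With the heavy cartridge it settles above 0.15, with the light one below 0.05, within half a second
- blue_station: fixed blue block 76 x 76 x 50 mm high on the bench, with one upright round well of 45 mm diameter in its top, for the heavy cartridge; origin at the centre of its underside, z up. In the well lies a flat black sprung seat whose free height is set differently each time, anywhere from 10 to 30 mm below the mouth, and is not measured; the seat yields about 1 mm for every 2 N, over 12 mm, and springs back
- yellow_station: fixed yellow block 76 x 76 x 50 mm high on the bench, with one upright round well of 45 mm diameter in its top, for the light cartridge; origin at the centre of its underside, z up. In the well lies a flat black sprung seat whose free height is set differently each time, anywhere from 10 to 30 mm below the mouth, and is not measured; the seat yields about 1 mm for every 2 N, over 12 mm, and springs back
- blue_mouth (a point): centre of the mouth of the blue station's well, at its top face
- yellow_mouth (a point): centre of the mouth of the yellow station's well, at its top face
- timer: white timer, 66 x 66 x 18 mm, loose bystander; origin at the centre of its underside
- tape_roll_2: green tape roll near the front edge of the bench, 64 mm diameter, 13 mm high, loose bystander; origin at the centre of its underside
- comb_1: black gel comb, 12 x 160 x 30 mm, loose bystander; origin at the centre of its underside

How it is judged:
By the outcome, as a careful person would: the job done as asked, in the order asked, and still so for the second after the job is handed in, with the robot touching nothing.
It also fails if it takes over 72 s, if anything falls off the work surface, if the arm or the gripper's body presses on something with over 40 N, if the wrist force passes 120 N, or if a joint passes its speed limit or range.

## Working session

There is one attempt and no reset: what is moved stays moved. The work goes in short steps, Python scripts to look and compute and a tool call to move; the robot and the scene stay as the last step left them, time stands still between calls to the robot, and variables do not carry over. Pictures are saved under pics/ and viewed, at most 10 in all, crops included, and the job is handed in when it is done.

Besides the shell and the picture viewer there is one more tool, called by a JSON object that holds its "api" and its "payload", one argument or row to a line. send_rows: Moves the arm, as the interface text tells. Its arguments: {"type":"object","properties":{"targets":{"type":"array","items":{"type":"object","properties":{"linear":{"type":"array","items":{"type":"number"}},"rot":{"type":"array","items":{"type":"number"}},"gripper":{"type":"number"}}}},"newtons":{"type":"number"}},"required":["targets"]}

```bash
mkdir -p pics; ls; cat > h.py <<'E'
import numpy as np, cv2
from bench import status, imaging, job, spotter, r
def snap(n, f=None):
    s=imaging.snapshot(n)
    if f: cv2.imwrite('pics/'+f+'.png', s['image'])
    return s
def P(s): return s['camera_matrix']@np.c_[s['R'],s['t']]
def proj(s,X):
    p=P(s)@np.r_[X,1]; return p[:2]/p[2]
def onz(s,uv,z):
    d=s['R'].T@np.linalg.inv(s['camera_matrix'])@np.r_[uv,1]; c=-s['R'].T@s['t']
    return c+d*(z-c[2])/d[2]
def tri(s1,u1,s2,u2):
    X=cv2.triangulatePoints(P(s1),P(s2),np.float64(u1).reshape(2,1),np.float64(u2).reshape(2,1)); return (X[:3]/X[3]).ravel()
E
python3 - <<'E'
from h import *
a=snap('scene','s1'); b=snap('top','t1')
for n,s in(('scene',a),('top',b)):
    print(n,'cam',(-s['R'].T@s['t']).round(3))
    for th in ['cartridge_1','balance','pan_top','blue_station','yellow_station','timer','tape_roll_2','comb_1']:
        for d in spotter.spot_in(th,n)[:3]: print(th,round(d['p'],2),np.round(d['bbox']))
cv2.imwrite('pics/st1.png',cv2.resize(np.vstack([a['image'],b['image']]),(480,600)))
print(status.get_state())
E
```

```text
pics
scene cam [-0.073 -0.6    0.594]
cartridge_1 0.96 [248. 185.  15.  37.]
cartridge_1 0.69 [216. 165.  17.  38.]
balance 0.76 [287. 162. 122.  90.]
pan_top 0.67 [368. 189.  41.  37.]
blue_station 0.58 [263. 222.  53.  53.]
yellow_station 0.75 [301. 254.  56.  55.]
timer 0.89 [272. 163.  28.  19.]
tape_roll_2 0.32 [272. 167.  29.  12.]
comb_1 0.61 [262. 224.  53.  51.]
top cam [0.386 0.189 0.943]
cartridge_1 0.63 [289. 202.  14.  25.]
cartridge_1 0.6 [214. 204.  27.  19.]
balance 0.68 [289. 120. 143.  62.]
pan_top 0.98 [391. 120.  36.  40.]
blue_station 0.71 [348. 221.  41.  40.]
yellow_station 0.75 [408. 226.  44.  40.]
yellow_station 0.58 [284. 204.  22.  24.]
timer 0.78 [209. 111.  36.  36.]
timer 0.18 [304. 143.  90.  20.]
tape_roll_2 0.77 [240. 252.  31.  26.]
tape_roll_2 0.59 [210. 111.  36.  32.]
comb_1 0.61 [296. 247.  60.  42.]
{'time': 0.9, 'joints': array([-0.85276135,  0.50087306, -0.42698418,  1.55040378,  0.22081897,
        1.13831002, -0.21030862]), 'joint_velocities': array([ 0.00051772,  0.0006441 , -0.00032305, -0.00059841, -0.00026859,
       -0.00034873,  0.0005777 ]), 'effort': array([ 4.73382988e-04, -5.69364202e+01, -5.81004918e+00, -2.81338030e+01,
        1.29605772e-02,  1.77252576e-03,  2.86888721e-06]), 'ee_pos': array([0.28553561, 0.5839241 , 0.2313236 ]), 'orientation': array([2.41206576e-06, 2.25454837e-01, 9.74253620e-01, 1.50186417e-05]), 'wrist_force': array([-0.20521272,  0.00784901, -0.48245632]), 'torque': array([ 0.03370643, -0.04756709, -0.00070647]), 'gripper_force': 0.0, 'finger_gap': 0.08556568768333063}
```

View pics/s1.png

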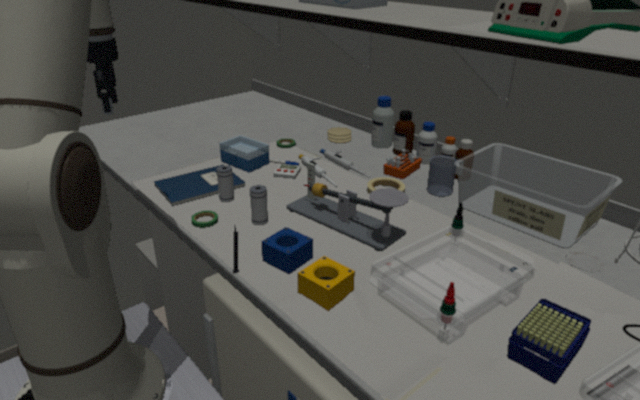

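View pics/t1.png

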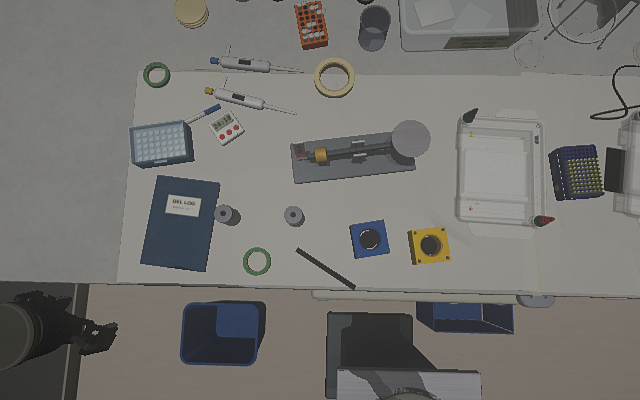

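The scene view shows cartridges at about (226,183) and (259,204), balance pan at (390,198), blue well at (288,240) and yellow well at (327,270). In the top view these are at (224,214), (293,215), (411,138), (370,239) and (431,245). The left cartridge stands beside the blue logbook. The green roll is at (257,261) and the comb at (326,269).

```bash
python3 - <<'E'
from h import *
a=snap('scene'); b=snap('top')
A,B=a['image'],b['image']
def crop(I,u,v,w=33): return cv2.resize(I[v-w:v+w,u-w:u+w],(200,200),interpolation=cv2.INTER_CUBIC)
pts=[((226,183),(224,214)),((259,204),(293,215)),((390,198),(411,138)),((288,247)  ,(370,239))]
row=[np.hstack([crop(I,*p[k]) for p in pts]) for k,I in((0,A),(1,B))]
row.append(np.hstack([crop(A,326,275),crop(B,430,245),crop(B,257,261),crop(B,310,150)]))
cv2.imwrite('pics/c1.png',np.vstack(row))
g={'c1lid':((224,169),(224,214),.09),'c2lid':((258,189),(293,215),.09),'pan':((390,198),(411,138),.111),'blue':((288,240),(370,239),.05),'yel':((327,270),(431,245),.05)}
for k,(u,v,z) in g.items(): print(k,tri(a,u,b,v).round(3),'top@z',onz(b,v,z).round(4),'scene@z',onz(a,u,z).round(4))
for k,v in {'roll':(257,261),'comba':(298,250),'combb':(354,287),'timer':(227,128)}.items(): print(k,onz(b,v,.01).round(3))
E
```

```text
c1lid [0.479 0.407 0.088] top@z [0.4773 0.4073 0.09  ] scene@z [0.4768 0.4022 0.09  ]
c2lid [0.48  0.259 0.087] top@z [0.4787 0.26   0.09  ] scene@z [0.4786 0.2546 0.09  ]
pan [0.651 0.01  0.106] top@z [0.6477 0.0121 0.111 ] scene@z [0.6452 0.0042 0.111 ]
blue [0.436 0.09  0.049] top@z [0.4339 0.0917 0.05  ] scene@z [0.437  0.0884 0.05  ]
yel [ 0.426 -0.043  0.053] top@z [ 0.4241 -0.0422  0.05  ] scene@z [ 0.4298 -0.0405  0.05  ]
roll [0.38  0.345 0.01 ]
comba [0.407 0.252 0.01 ]
combb [0.327 0.123 0.01 ]
timer [0.694 0.434 0.01 ]
```

View pics/c1.png

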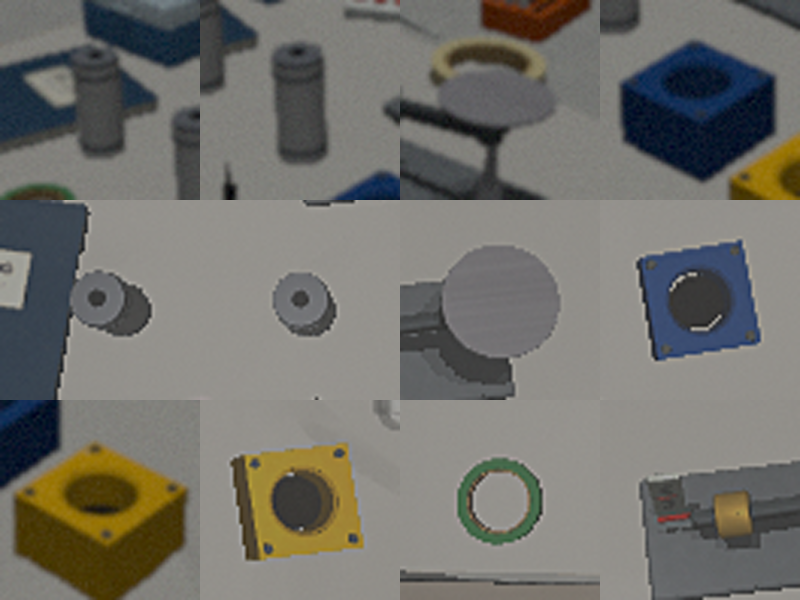

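Both triangulated heights agree with the text: lids 0.088, pan 0.106, mouths about 0.05. I'll hover near cartridge 2 and refine with the wrist camera.

```bash
cat >> h.py <<'E'
from scipy.spatial.transform import Rotation as Ro
def go(*X):
    s=status.get_state(); q=s['orientation']; M=Ro.from_quat([q[1],q[2],q[3],q[0]]).as_matrix()
    print('t',round(s['time'],2),'pos',s['ee_pos'].round(4),'tooly',M[:,1].round(3),'F',s['wrist_force'].round(2),'gap',round(s['finger_gap'],4))
    p=s['ee_pos']
    for x in X: d=M.T@(np.array(x)-p); print(x,'tool delta',d.round(4),'rows',int(np.ceil(np.linalg.norm(d)/.05))); p=np.array(x)
E
python3 -c "
from h import *
go((.479,.258,.22),(.434,.0915,.22))"
```

```text
t 1.0 pos [0.2855 0.5839 0.2313] tooly [ 0.439  0.898 -0.   ] F [-1.25  0.33  0.16] gap 0.0857
(0.479, 0.258, 0.22) tool delta [-0.317  -0.2078  0.0113] rows 8
(0.434, 0.0915, 0.22) tool delta [-0.0327 -0.1693  0.    ] rows 4
```

{"api": "send_rows", "payload": {
  "targets": [
    {"linear": [-0.0317, -0.0208, 0.001], "rot": [0, 0, 0], "gripper": 0.085},
    {"linear": [-0.0317, -0.0208, 0.001], "rot": [0, 0, 0], "gripper": 0.085},
    {"linear": [-0.0317, -0.0208, 0.001], "rot": [0, 0, 0], "gripper": 0.085},
    {"linear": [-0.0317, -0.0208, 0.001], "rot": [0, 0, 0], "gripper": 0.085},
    {"linear": [-0.0317, -0.0208, 0.001], "rot": [0, 0, 0], "gripper": 0.085},
    {"linear": [-0.0317, -0.0208, 0.001], "rot": [0, 0, 0], "gripper": 0.085},
    {"linear": [-0.0317, -0.0208, 0.001], "rot": [0, 0, 0], "gripper": 0.085},
    {"linear": [-0.0317, -0.0208, 0.001], "rot": [0, 0, 0], "gripper": 0.085},
    {"linear": [-0.0317, -0.0208, 0.001], "rot": [0, 0, 0], "gripper": 0.085},
    {"linear": [-0.0317, -0.0208, 0.001], "rot": [0, 0, 0], "gripper": 0.085},
    {"linear": [0, 0, 0], "rot": [0, 0, 0], "gripper": 0.085}
  ]
}}

```text
time: 2.1
ee_pos: [0.4824, 0.2513, 0.2211]
orientation: [0.001, 0.23, 0.973, -0.001]
wrist_force: [-0.4, -0.9, -0.2]
finger_gap: 0.0848
gripper_force: 0.0
```

```bash
python3 - <<'E'
from h import *
w=snap('wrist','w1')
print('cam',(-w['R'].T@w['t']).round(3))
go((.479,.258,.05))
for k,X in {'c2lid':(.479,.2585,.09),'c2foot':(.479,.2585,0),'blue':(.434,.0912,.05),'pan':(.648,.011,.111),'yel':(.4255,-.042,.05)}.items(): print(k,proj(w,X).round(1))
E
```

```text
cam [0.412 0.286 0.365]
t 2.15 pos [0.4807 0.2545 0.2212] tooly [ 0.445  0.896 -0.001] F [-0.36  0.74 -0.43] gap 0.085
(0.479, 0.258, 0.05) tool delta [0.0032 0.0025 0.1712] rows 4
c2lid [325.4 187.8]
c2foot [324.  167.4]
blue [156.8 210.9]
pan [185.4 434.9]
yel [ 48.8 257.3]
```

View pics/w1.png

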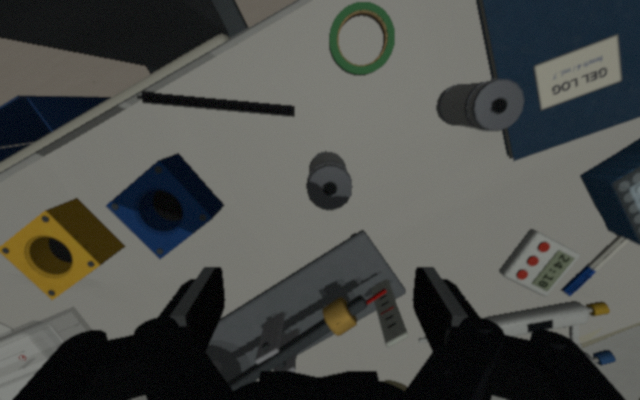

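Wrist view: cartridge 2 lid is at (330,188), blue well (163,208), yellow well (51,256), cartridge 1 lid (499,105). The arm was still settling, so I'll retake the picture and measure the wells and lids numerically.

{"api": "send_rows", "payload": {
  "targets": [
    {"linear": [0.003, 0.0025, 0], "rot": [0, 0, 0], "gripper": 0.085},
    {"linear": [0, 0, 0], "rot": [0, 0, 0], "gripper": 0.085},
    {"linear": [0, 0, 0], "rot": [0, 0, 0], "gripper": 0.085}
  ]
}}

```text
time: 2.45
ee_pos: [0.4763, 0.2632, 0.2214]
orientation: [-0.0, 0.224, 0.975, 0.0]
wrist_force: [-0.7, -0.8, -0.8]
finger_gap: 0.0851
gripper_force: 0.0
```

```bash
python3 - <<'E'
from h import *
w=snap('wrist','w2'); b=snap('top','t2')
print('cam',(-w['R'].T@w['t']).round(3))
go((.479,.258,.05))
I=w['image']
def crop(u,v,k=40): return cv2.resize(I[v-k:v+k,u-k:u+k],(300,300),interpolation=cv2.INTER_CUBIC)
cv2.imwrite('pics/c2.png',np.vstack([np.hstack([crop(330,185),crop(163,208)]),np.hstack([crop(51,254),crop(490,105)])]))
for k,X in {'c2lid':(.479,.2585,.09),'blue':(.434,.0912,.05),'yel':(.4255,-.042,.05),'c1lid':(.478,.407,.09)}.items(): print(k,proj(w,X).round(1))
E
```

```text
cam [0.406 0.297 0.365]
t 2.55 pos [0.4767 0.2625 0.2213] tooly [0.437 0.899 0.   ] F [0.7  0.25 0.31] gap 0.0851
(0.479, 0.258, 0.05) tool delta [-0.0041 -0.0031  0.1713] rows 4
c2lid [315.7 200.2]
blue [149.3 219.6]
yel [ 41.  264.1]
c1lid [479.2 122.7]
```

View pics/c2.png

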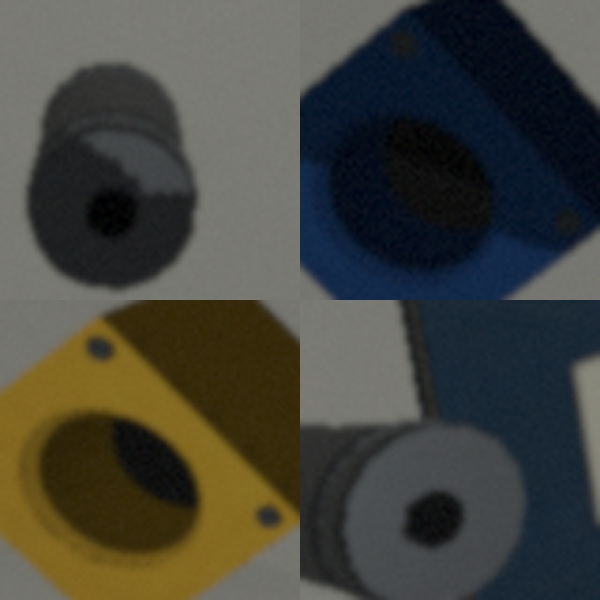

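Refined wrist pixels: c2 lid (319.6,200.2), blue well (152.9,219.5), yellow well (41.1,263.9), c1 lid (486,123.1). The well edges are clear in all four crops.

```bash
python3 - <<'E'
from h import *
w=snap('wrist'); b=snap('top'); a=snap('scene')
for k,u,v,s,z in [('c2',(319.6,200.2),(293,214.7),(258,188.5),.09),('blue',(152.9,219.5),(369.8,239.2),(288.2,240),.05),('yel',(41.1,263.9),(431.1,245),(326.7,269.5),.05),('c1',(486,123.1),(223,213.3),(224.5,168.5),.09)]:
    print(k,'tri',tri(w,u,b,v).round(4),'wrist',onz(w,u,z).round(4),'top',onz(b,v,z).round(4),'scene',onz(a,s,z).round(4))
go((.479,.258,.05))
E
```

```text
c2 tri [0.4797 0.2604 0.0913] wrist [0.4809 0.2608 0.09  ] top [0.4793 0.2601 0.09  ] scene [0.48   0.2567 0.09  ]
blue tri [0.4346 0.0918 0.0469] wrist [0.4357 0.0938 0.05  ] top [0.4335 0.0921 0.05  ] scene [0.4373 0.0882 0.05  ]
yel tri [ 0.4246 -0.0425  0.0499] wrist [ 0.4254 -0.0425  0.05  ] top [ 0.4241 -0.0424  0.05  ] scene [ 0.4304 -0.039   0.05  ]
c1 tri [0.4775 0.406  0.1026] wrist [0.4812 0.4111 0.09  ] top [0.4787 0.4095 0.09  ] scene [0.4793 0.404  0.09  ]
t 2.7 pos [0.4771 0.2618 0.2213] tooly [0.439 0.899 0.   ] F [-0.04  1.21 -0.7 ] gap 0.0851
(0.479, 0.258, 0.05) tool delta [-0.0034 -0.0026  0.1713] rows 4
```

{"api": "send_rows", "payload": {
  "targets": [
    {"linear": [-0.0034, -0.0003, 0.03], "rot": [0, 0, 0], "gripper": 0.085},
    {"linear": [0, 0, 0.04], "rot": [0, 0, 0], "gripper": 0.085},
    {"linear": [0, 0, 0.04], "rot": [0, 0, 0], "gripper": 0.085},
    {"linear": [0, 0, 0.03], "rot": [0, 0, 0], "gripper": 0.085},
    {"linear": [0, 0, 0.02], "rot": [0, 0, 0], "gripper": 0.085},
    {"linear": [0, 0, 0.011], "rot": [0, 0, 0], "gripper": 0.085},
    {"linear": [0, 0, 0], "rot": [0, 0, 0], "gripper": 0.06},
    {"linear": [0, 0, 0], "rot": [0, 0, 0], "gripper": 0.045},
    {"linear": [0, 0, 0], "rot": [0, 0, 0], "gripper": 0.03},
    {"linear": [0, 0, 0], "rot": [0, 0, 0], "gripper": 0.03},
    {"linear": [0, 0, 0], "rot": [0, 0, 0], "gripper": 0.03}
  ],
  "newtons": 50
}}

```text
time: 3.8
ee_pos: [0.4814, 0.2603, 0.0518]
orientation: [0.001, 0.225, 0.974, 0.001]
wrist_force: [0.5, 0.1, 7.2]
finger_gap: 0.0388
gripper_force: 50.4
```

{"api": "send_rows", "payload": {
  "targets": [
    {"linear": [0, 0, -0.01], "rot": [0, 0, 0], "gripper": 0.03},
    {"linear": [0, 0, -0.04], "rot": [0, 0, 0], "gripper": 0.03},
    {"linear": [0, 0, -0.04], "rot": [0, 0, 0], "gripper": 0.03},
    {"linear": [0, 0, -0.04], "rot": [0, 0, 0], "gripper": 0.03},
    {"linear": [0, 0, -0.04], "rot": [0, 0, 0], "gripper": 0.03},
    {"linear": [0, 0, 0], "rot": [0, 0, 0], "gripper": 0.03},
    {"linear": [0, 0, 0], "rot": [0, 0, 0], "gripper": 0.03}
  ],
  "newtons": 50
}}

```text
time: 4.5
ee_pos: [0.4806, 0.2597, 0.2216]
orientation: [0.001, 0.225, 0.974, 0.001]
wrist_force: [0.5, -0.3, -1.7]
finger_gap: 0.038
gripper_force: 50.9
```

```bash
python3 - <<'E'
from h import *
w=snap('wrist','w3'); a=snap('scene','s3')
go((.648,.011,.22))
cv2.imwrite('pics/c3.png',np.hstack([w['image'][100:400,120:520],cv2.resize(a['image'][100:250,160:360],(400,300))]))
for n,s,u in(('top',snap('top'),(411,138.3)),('sc',a,(390,198))): print(n,onz(s,u,.111))
E
```

```text
t 4.6 pos [0.4792 0.2589 0.2192] tooly [ 0.439  0.898 -0.002] F [-0.34  0.51 -1.98] gap 0.0384
(0.648, 0.011, 0.22) tool delta [-0.2605 -0.1485 -0.0008] rows 6
top [0.6470001 0.0120952 0.111    ]
sc [0.64524351 0.00419157 0.111     ]
```

View pics/c3.png

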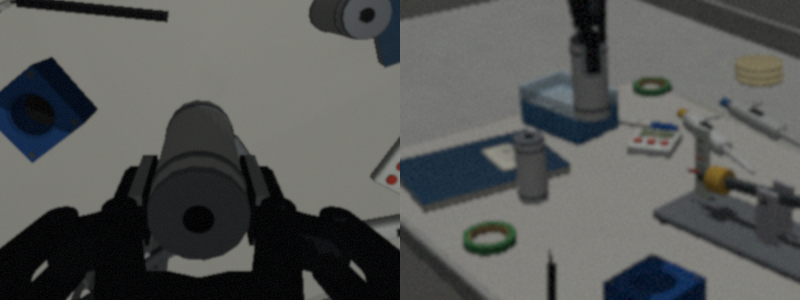

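The cartridge is gripped upright, and the scene view shows it lifted clear with the other one untouched. Carrying it to above the pan.

{"api": "send_rows", "payload": {
  "targets": [
    {"linear": [-0.026, -0.015, 0], "rot": [0, 0, 0], "gripper": 0.03},
    {"linear": [-0.026, -0.015, 0], "rot": [0, 0, 0], "gripper": 0.03},
    {"linear": [-0.026, -0.015, 0], "rot": [0, 0, 0], "gripper": 0.03},
    {"linear": [-0.026, -0.015, 0], "rot": [0, 0, 0], "gripper": 0.03},
    {"linear": [-0.026, -0.015, 0], "rot": [0, 0, 0], "gripper": 0.03},
    {"linear": [-0.026, -0.015, 0], "rot": [0, 0, 0], "gripper": 0.03},
    {"linear": [-0.026, -0.015, 0], "rot": [0, 0, 0], "gripper": 0.03},
    {"linear": [-0.026, -0.015, 0], "rot": [0, 0, 0], "gripper": 0.03},
    {"linear": [-0.026, -0.015, 0], "rot": [0, 0, 0], "gripper": 0.03},
    {"linear": [-0.026, -0.015, 0], "rot": [0, 0, 0], "gripper": 0.03},
    {"linear": [0, 0, 0], "rot": [0, 0, 0], "gripper": 0.03},
    {"linear": [0, 0, 0], "rot": [0, 0, 0], "gripper": 0.03}
  ]
}}

```text
time: 5.85
ee_pos: [0.647, 0.0097, 0.218]
orientation: [-0.002, 0.226, 0.974, -0.0]
wrist_force: [-0.6, 1.3, -1.6]
finger_gap: 0.0385
gripper_force: 51.0
```

```bash
python3 - <<'E'
from h import *
w=snap('wrist','w4'); a=snap('scene','s4')
go((.647,.011,.165))
E
```

```text
t 5.95 pos [0.6468 0.0121 0.2188] tooly [ 0.438  0.899 -0.   ] F [ 0.14  0.54 -1.19] gap 0.0382
(0.647, 0.011, 0.165) tool delta [-0.0008 -0.0008  0.0538] rows 2
```

View pics/w4.png

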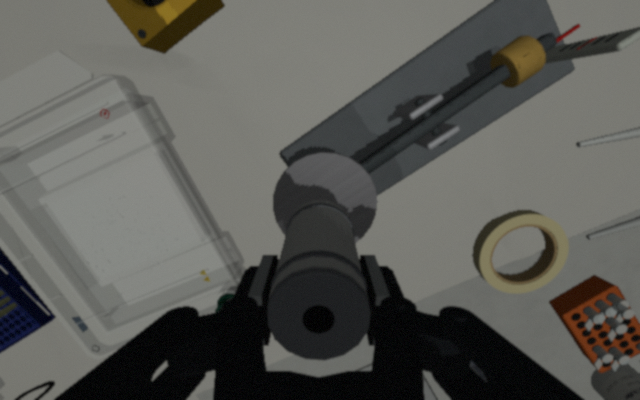

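The pan sits directly beneath the cartridge: pan centre is at column 325, lid at 319. Lowering gently.

{"api": "send_rows", "payload": {
  "targets": [
    {"linear": [0, 0, 0.025], "rot": [0, 0, 0], "gripper": 0.03},
    {"linear": [0, 0, 0.02], "rot": [0, 0, 0], "gripper": 0.03},
    {"linear": [0, 0, 0.006], "rot": [0, 0, 0], "gripper": 0.03},
    {"linear": [0, 0, 0.002], "rot": [0, 0, 0], "gripper": 0.03},
    {"linear": [0, 0, 0.002], "rot": [0, 0, 0], "gripper": 0.03},
    {"linear": [0, 0, 0.001], "rot": [0, 0, 0], "gripper": 0.03},
    {"linear": [0, 0, 0], "rot": [0, 0, 0], "gripper": 0.03},
    {"linear": [0, 0, 0], "rot": [0, 0, 0], "gripper": 0.03}
  ]
}}

```text
time: 6.75
ee_pos: [0.6483, 0.0106, 0.165]
orientation: [0.0, 0.225, 0.974, 0.0]
wrist_force: [-0.2, -0.7, -1.8]
finger_gap: 0.0384
gripper_force: 51.0
```

```bash
python3 - <<'E'
from h import *
w=snap('scene','s5');go((.647,.011,.16))
cv2.imwrite('pics/c5.png',cv2.resize(w['image'][110:260,270:430],(640,600),interpolation=cv2.INTER_CUBIC))
E
```

```text
t 6.8 pos [0.6483 0.0106 0.1649] tooly [0.439 0.898 0.   ] F [ 0.08  0.2  -0.74] gap 0.0384
(0.647, 0.011, 0.16) tool delta [ 0.0013 -0.0002  0.0049] rows 1
```

View pics/c5.png

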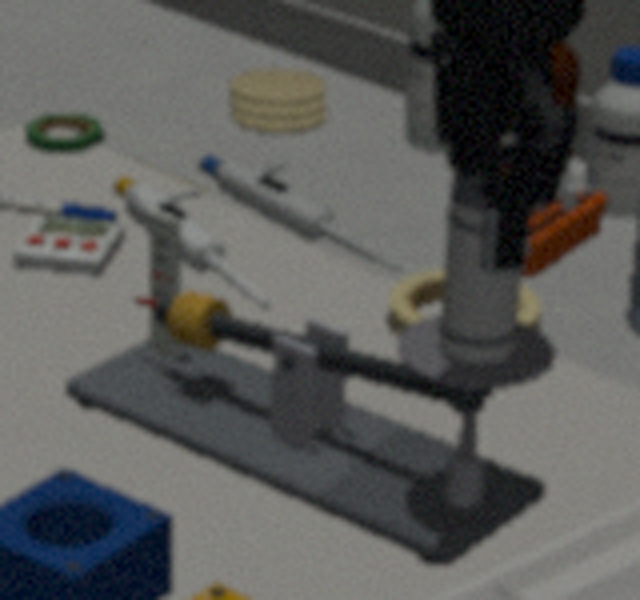

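The cartridge is centred over the pan and about touching.

{"api": "send_rows", "payload": {
  "targets": [
    {"linear": [0, 0, 0.002], "rot": [0, 0, 0], "gripper": 0.03},
    {"linear": [0, 0, 0.001], "rot": [0, 0, 0], "gripper": 0.03},
    {"linear": [0, 0, 0.001], "rot": [0, 0, 0], "gripper": 0.03},
    {"linear": [0, 0, 0.001], "rot": [0, 0, 0], "gripper": 0.03},
    {"linear": [0, 0, 0], "rot": [0, 0, 0], "gripper": 0.03},
    {"linear": [0, 0, 0], "rot": [0, 0, 0], "gripper": 0.03}
  ]
}}

```text
time: 7.4
ee_pos: [0.6481, 0.0107, 0.1593]
orientation: [0.0, 0.225, 0.974, 0.0]
wrist_force: [1.2, -0.7, -0.7]
finger_gap: 0.0385
gripper_force: 51.1
```

{"api": "send_rows", "payload": {
  "targets": [
    {"linear": [0, 0, 0], "rot": [0, 0, 0], "gripper": 0.042},
    {"linear": [0, 0, 0], "rot": [0, 0, 0], "gripper": 0.048},
    {"linear": [0, 0, 0], "rot": [0, 0, 0], "gripper": 0.065},
    {"linear": [0, 0, 0], "rot": [0, 0, 0], "gripper": 0.085},
    {"linear": [0, 0, 0], "rot": [0, 0, 0], "gripper": 0.085},
    {"linear": [0, 0, 0], "rot": [0, 0, 0], "gripper": 0.085},
    {"linear": [0, 0, 0], "rot": [0, 0, 0], "gripper": 0.085},
    {"linear": [0, 0, 0], "rot": [0, 0, 0], "gripper": 0.085}
  ]
}}

```text
time: 8.2
ee_pos: [0.6479, 0.0107, 0.1593]
orientation: [-0.0, 0.225, 0.974, 0.0]
wrist_force: [0.0, 0.1, -0.1]
finger_gap: 0.0852
gripper_force: 0.0
```

```bash
python3 - <<'E'
from h import *
w=snap('scene','s6');go((.648,.011,.16))
cv2.imwrite('pics/c6.png',np.hstack([cv2.resize(cv2.imread(f'pics/{f}.png')[130:240,275:425],(400,300),interpolation=cv2.INTER_CUBIC) for f in('s5','s6')]))
E
```

```text
t 8.25 pos [0.6479 0.0107 0.1593] tooly [0.439 0.898 0.   ] F [-0.33 -0.16 -0.96] gap 0.0851
(0.648, 0.011, 0.16) tool delta [ 0.0001  0.0003 -0.0007] rows 1
```

View pics/c6.png

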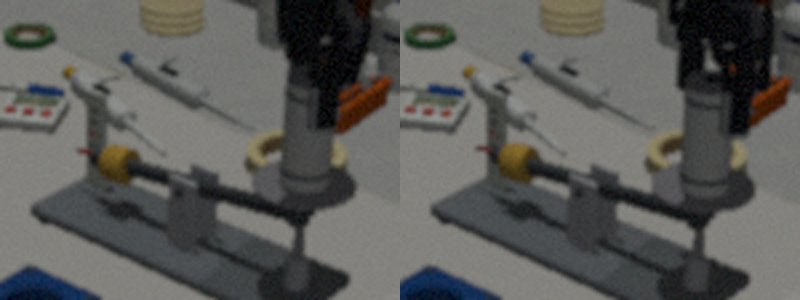

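After release the beam has not moved: counterweight and pan are at the same pixels in both crops. So cartridge 2 on the pan is the light one and cartridge 1 is heavy. It can wait on the pan while I fetch cartridge 1.

{"api": "send_rows", "payload": {
  "targets": [
    {"linear": [0, 0, -0.03], "rot": [0, 0, 0], "gripper": 0.085},
    {"linear": [0, 0, -0.04], "rot": [0, 0, 0], "gripper": 0.085}
  ]
}}

```text
time: 8.45
ee_pos: [0.6459, 0.0105, 0.2273]
orientation: [-0.003, 0.225, 0.974, -0.001]
wrist_force: [0.5, -0.5, 0.5]
finger_gap: 0.0849
gripper_force: 0.0
```

{"api": "send_rows", "payload": {
  "targets": [
    {"linear": [0.0297, 0.0258, 0], "rot": [0, 0, 0], "gripper": 0.085},
    {"linear": [0.0297, 0.0258, 0], "rot": [0, 0, 0], "gripper": 0.085},
    {"linear": [0.0297, 0.0258, 0], "rot": [0, 0, 0], "gripper": 0.085},
    {"linear": [0.0297, 0.0258, 0], "rot": [0, 0, 0], "gripper": 0.085},
    {"linear": [0.0297, 0.0258, 0], "rot": [0, 0, 0], "gripper": 0.085},
    {"linear": [0.0297, 0.0258, 0], "rot": [0, 0, 0], "gripper": 0.085},
    {"linear": [0.0297, 0.0258, 0], "rot": [0, 0, 0], "gripper": 0.085},
    {"linear": [0.0297, 0.0258, 0], "rot": [0, 0, 0], "gripper": 0.085},
    {"linear": [0.0297, 0.0258, 0], "rot": [0, 0, 0], "gripper": 0.085},
    {"linear": [0.0297, 0.0258, 0], "rot": [0, 0, 0], "gripper": 0.085},
    {"linear": [0.0297, 0.0258, 0], "rot": [0, 0, 0], "gripper": 0.085}
  ]
}}

```text
time: 9.55
ee_pos: [0.4784, 0.4105, 0.2295]
orientation: [0.0, 0.226, 0.974, 0.0]
wrist_force: [-0.3, -0.2, 0.2]
finger_gap: 0.0854
gripper_force: 0.0
```

{"api": "send_rows", "payload": {
  "targets": [
    {"linear": [0, 0, 0], "rot": [0, 0, 0], "gripper": 0.085},
    {"linear": [0, 0, 0], "rot": [0, 0, 0], "gripper": 0.085},
    {"linear": [0, 0, 0], "rot": [0, 0, 0], "gripper": 0.085}
  ]
}}

```text
time: 9.85
ee_pos: [0.48, 0.4078, 0.2291]
orientation: [0.0, 0.226, 0.974, -0.001]
wrist_force: [0.0, -0.7, 0.4]
finger_gap: 0.0852
gripper_force: 0.0
```

```bash
python3 - <<'E'
from h import *
w=snap('wrist','w7');go((.479,.409,.05))
p=proj(w,(.479,.409,.09)); print(p)
# dark central hole of the lid -> lid centre
u,v=p.round().astype(int); k=30; g=cv2.cvtColor(w['image'],cv2.COLOR_BGR2GRAY)[v-k:v+k,u-k:u+k]
n,l,st,c=cv2.connectedComponentsWithStats((g<32).astype(np.uint8))
for i in range(1,n):
    if st[i,4]>25: q=c[i]+[u-k,v-k]; print(st[i],q.round(1),onz(w,q,.09).round(4))
print(spotter.spot_in('cartridge_1','wrist')[:2])
E
```

```text
t 9.9 pos [0.4803 0.4074 0.2291] tooly [ 0.441  0.897 -0.001] F [-0.02 -0.47  0.43] gap 0.0849
(0.479, 0.409, 0.05) tool delta [0.002  0.001  0.1791] rows 4
[320.184452   191.22570826]
[ 14  22  37  27 391] [320.6 196.9] [0.4838 0.407  0.09  ]
[{'bbox': [301.0, 156.0, 47.5, 56.2], 'p': 0.97}]
```

{"api": "send_rows", "payload": {
  "targets": [
    {"linear": [0.001, 0.001, 0.03], "rot": [0, 0, 0], "gripper": 0.085},
    {"linear": [0, 0, 0.04], "rot": [0, 0, 0], "gripper": 0.085},
    {"linear": [0, 0, 0.04], "rot": [0, 0, 0], "gripper": 0.085},
    {"linear": [0, 0, 0.035], "rot": [0, 0, 0], "gripper": 0.085},
    {"linear": [0, 0, 0.022], "rot": [0, 0, 0], "gripper": 0.085},
    {"linear": [0, 0, 0.011], "rot": [0, 0, 0], "gripper": 0.085},
    {"linear": [0, 0, 0], "rot": [0, 0, 0], "gripper": 0.06},
    {"linear": [0, 0, 0], "rot": [0, 0, 0], "gripper": 0.045},
    {"linear": [0, 0, 0], "rot": [0, 0, 0], "gripper": 0.03},
    {"linear": [0, 0, 0], "rot": [0, 0, 0], "gripper": 0.03},
    {"linear": [0, 0, 0], "rot": [0, 0, 0], "gripper": 0.03}
  ],
  "newtons": 50
}}

```text
time: 11.05
ee_pos: [0.4799, 0.4116, 0.0534]
orientation: [0.001, 0.225, 0.974, 0.001]
wrist_force: [0.8, 0.5, 7.0]
finger_gap: 0.039
gripper_force: 50.6
```

{"api": "send_rows", "payload": {
  "targets": [
    {"linear": [0, 0, -0.01], "rot": [0, 0, 0], "gripper": 0.03},
    {"linear": [0, 0, -0.03], "rot": [0, 0, 0], "gripper": 0.03},
    {"linear": [0, 0, -0.04], "rot": [0, 0, 0], "gripper": 0.03},
    {"linear": [0, 0, 0], "rot": [0, 0, 0], "gripper": 0.03},
    {"linear": [0, 0, 0], "rot": [0, 0, 0], "gripper": 0.03},
    {"linear": [0, 0, 0], "rot": [0, 0, 0], "gripper": 0.03}
  ],
  "newtons": 50
}}

```text
time: 11.65
ee_pos: [0.4776, 0.4093, 0.13]
orientation: [-0.001, 0.225, 0.974, -0.001]
wrist_force: [-0.9, -0.5, -3.3]
finger_gap: 0.0392
gripper_force: 53.2
```

```bash
python3 - <<'E'
from h import *
w=snap('wrist','w8');s=status.get_state();go((.479,.26,.13),(.4347,.0925,.13))
for f in ('w4','w8'):
    I=cv2.imread(f'pics/{f}.png'); g=cv2.cvtColor(I,cv2.COLOR_BGR2GRAY)[290:345,295:345]
    print(f,np.argwhere(g<g.min()+12).mean(0)+[290,295],g.min())
print([d['bbox'] for d in spotter.spot_in('cartridge_1','wrist')[:2]])
X=s['ee_pos']+[0,0,.04]; print(proj(w,X))
F=[]
for i in range(3): F.append(status.get_state()['wrist_force'][2])
print(F)
E
```

```text
t 11.7 pos [0.4775 0.4092 0.1295] tooly [ 0.439  0.898 -0.003] F [-1.09 -0.43 -3.34] gap 0.0393
(0.479, 0.26, 0.13) tool delta [-6.690e-02 -1.333e-01 -1.000e-04] rows 3
(0.4347, 0.0925, 0.13) tool delta [-0.0338 -0.1699  0.0005] rows 4
w4 [318.93987342 318.04272152] 0
w8 [318.13368056 318.07291667] 0
[[268.6, 201.3, 101.4, 157.2]]
[319.64324989 319.59764354]
[np.float64(-2.932272637519109), np.float64(-2.932272637519109), np.float64(-2.932272637519109)]
```

The wrist Z force of about −3 N confirms cartridge 1 is the heavy one, and it sits on the tool axis to within 1 mm. Carrying it to the blue station.

{"api": "send_rows", "payload": {
  "targets": [
    {"linear": [-0.01, -0.0303, 0], "rot": [0, 0, 0], "gripper": 0.03},
    {"linear": [-0.01, -0.0303, 0], "rot": [0, 0, 0], "gripper": 0.03},
    {"linear": [-0.01, -0.0303, 0], "rot": [0, 0, 0], "gripper": 0.03},
    {"linear": [-0.01, -0.0303, 0], "rot": [0, 0, 0], "gripper": 0.03},
    {"linear": [-0.01, -0.0303, 0], "rot": [0, 0, 0], "gripper": 0.03},
    {"linear": [-0.01, -0.0303, 0], "rot": [0, 0, 0], "gripper": 0.03},
    {"linear": [-0.01, -0.0303, 0], "rot": [0, 0, 0], "gripper": 0.03},
    {"linear": [-0.01, -0.0303, 0], "rot": [0, 0, 0], "gripper": 0.03},
    {"linear": [-0.01, -0.0303, 0], "rot": [0, 0, 0], "gripper": 0.03},
    {"linear": [-0.01, -0.0303, 0], "rot": [0, 0, 0], "gripper": 0.03},
    {"linear": [0, 0, 0], "rot": [0, 0, 0], "gripper": 0.03},
    {"linear": [0, 0, 0], "rot": [0, 0, 0], "gripper": 0.03}
  ]
}}

```text
time: 12.95
ee_pos: [0.4348, 0.0935, 0.1307]
orientation: [-0.001, 0.227, 0.974, -0.0]
wrist_force: [0.5, 0.9, -2.4]
finger_gap: 0.039
gripper_force: 53.2
```

{"api": "send_rows", "payload": {
  "targets": [
    {"linear": [0, 0, 0], "rot": [0, 0, 0], "gripper": 0.03},
    {"linear": [0, 0, 0], "rot": [0, 0, 0], "gripper": 0.03}
  ]
}}

```text
time: 13.15
ee_pos: [0.4354, 0.0956, 0.1311]
orientation: [-0.0, 0.224, 0.974, 0.0]
wrist_force: [0.9, -1.0, -3.2]
finger_gap: 0.0392
gripper_force: 53.3
```

```bash
python3 - <<'E'
from h import *
w=snap('wrist','w9');a=snap('scene','s9');go((.4347,.0925,.11))
I=w['image']
cv2.imwrite('pics/c9.png',np.hstack([I[60:380,170:470],cv2.resize(a['image'][180:290,240:360],(349,320),interpolation=cv2.INTER_CUBIC)]))
for X in [(.4347,.0925,.05),(.4347+.038,.0925,.05)]: print(proj(w,X)-[170,60],(proj(a,X)-[240,180])*2.91)
E
```

```text
t 13.25 pos [0.4353 0.0954 0.1312] tooly [0.438 0.899 0.   ] F [-0.33  0.09 -3.17] gap 0.0388
(0.4347, 0.0925, 0.11) tool delta [-0.0007 -0.0029  0.0212] rows 1
[145.21009017 155.24274277] [133.56881119 173.33190459]
[167.33902628 197.84835785] [175.61402498 155.17398857]
```

View pics/c9.png

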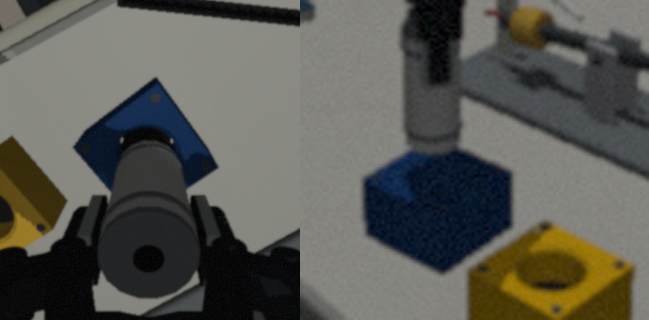

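The block's left and right corners put the well centre at crop (146,157) against a predicted (145,155), so the target is confirmed. Adjusting by about 2 mm and entering the mouth.

{"api": "send_rows", "payload": {
  "targets": [
    {"linear": [-0.001, -0.0022, 0], "rot": [0, 0, 0], "gripper": 0.03},
    {"linear": [0, 0, 0.01], "rot": [0, 0, 0], "gripper": 0.03},
    {"linear": [0, 0, 0.01], "rot": [0, 0, 0], "gripper": 0.03},
    {"linear": [0, 0, 0.006], "rot": [0, 0, 0], "gripper": 0.03},
    {"linear": [0, 0, 0.004], "rot": [0, 0, 0], "gripper": 0.03},
    {"linear": [0, 0, 0.002], "rot": [0, 0, 0], "gripper": 0.03},
    {"linear": [0, 0, 0], "rot": [0, 0, 0], "gripper": 0.03},
    {"linear": [0, 0, 0], "rot": [0, 0, 0], "gripper": 0.03}
  ]
}}

```text
time: 14.05
ee_pos: [0.4355, 0.092, 0.0994]
orientation: [0.0, 0.225, 0.974, 0.0]
wrist_force: [-0.6, -0.2, -3.4]
finger_gap: 0.0388
gripper_force: 53.3
```

{"api": "send_rows", "payload": {
  "targets": [
    {"linear": [0, 0, 0.002], "rot": [0, 0, 0], "gripper": 0.03},
    {"linear": [0, 0, 0.002], "rot": [0, 0, 0], "gripper": 0.03},
    {"linear": [0, 0, 0.002], "rot": [0, 0, 0], "gripper": 0.03},
    {"linear": [0, 0, 0.001], "rot": [0, 0, 0], "gripper": 0.03},
    {"linear": [0, 0, 0], "rot": [0, 0, 0], "gripper": 0.03},
    {"linear": [0, 0, 0], "rot": [0, 0, 0], "gripper": 0.03}
  ]
}}

```text
time: 14.65
ee_pos: [0.4353, 0.092, 0.0923]
orientation: [-0.0, 0.225, 0.974, 0.0]
wrist_force: [0.3, 0.7, -2.9]
finger_gap: 0.0392
gripper_force: 53.3
```

{"api": "send_rows", "payload": {
  "targets": [
    {"linear": [0, 0, 0.002], "rot": [0, 0, 0], "gripper": 0.03},
    {"linear": [0, 0, 0.002], "rot": [0, 0, 0], "gripper": 0.03},
    {"linear": [0, 0, 0], "rot": [0, 0, 0], "gripper": 0.03},
    {"linear": [0, 0, 0], "rot": [0, 0, 0], "gripper": 0.03}
  ]
}}

```text
time: 15.05
ee_pos: [0.4352, 0.0919, 0.0882]
orientation: [-0.0, 0.225, 0.974, -0.0]
wrist_force: [-0.1, 0.1, -2.3]
finger_gap: 0.039
gripper_force: 53.3
```

{"api": "send_rows", "payload": {
  "targets": [
    {"linear": [0, 0, 0.002], "rot": [0, 0, 0], "gripper": 0.03},
    {"linear": [0, 0, 0.002], "rot": [0, 0, 0], "gripper": 0.03},
    {"linear": [0, 0, 0], "rot": [0, 0, 0], "gripper": 0.03},
    {"linear": [0, 0, 0], "rot": [0, 0, 0], "gripper": 0.03}
  ]
}}

```text
time: 15.45
ee_pos: [0.4352, 0.0919, 0.0842]
orientation: [-0.0, 0.225, 0.974, -0.0]
wrist_force: [-0.0, 0.3, -2.9]
finger_gap: 0.0391
gripper_force: 53.3
```

{"api": "send_rows", "payload": {
  "targets": [
    {"linear": [0, 0, 0.002], "rot": [0, 0, 0], "gripper": 0.03},
    {"linear": [0, 0, 0.002], "rot": [0, 0, 0], "gripper": 0.03},
    {"linear": [0, 0, 0], "rot": [0, 0, 0], "gripper": 0.03},
    {"linear": [0, 0, 0], "rot": [0, 0, 0], "gripper": 0.03}
  ]
}}

```text
time: 15.85
ee_pos: [0.4352, 0.0919, 0.0802]
orientation: [-0.0, 0.225, 0.974, -0.0]
wrist_force: [-0.1, 0.8, -2.6]
finger_gap: 0.0389
gripper_force: 53.3
```

{"api": "send_rows", "payload": {
  "targets": [
    {"linear": [0, 0, 0.002], "rot": [0, 0, 0], "gripper": 0.03},
    {"linear": [0, 0, 0.002], "rot": [0, 0, 0], "gripper": 0.03},
    {"linear": [0, 0, 0], "rot": [0, 0, 0], "gripper": 0.03},
    {"linear": [0, 0, 0], "rot": [0, 0, 0], "gripper": 0.03}
  ]
}}

```text
time: 16.25
ee_pos: [0.4352, 0.0919, 0.0762]
orientation: [-0.0, 0.225, 0.974, -0.0]
wrist_force: [0.6, -0.1, -2.8]
finger_gap: 0.0389
gripper_force: 53.3
```

{"api": "send_rows", "payload": {
  "targets": [
    {"linear": [0, 0, 0.002], "rot": [0, 0, 0], "gripper": 0.03},
    {"linear": [0, 0, 0.002], "rot": [0, 0, 0], "gripper": 0.03},
    {"linear": [0, 0, 0], "rot": [0, 0, 0], "gripper": 0.03},
    {"linear": [0, 0, 0], "rot": [0, 0, 0], "gripper": 0.03}
  ]
}}

```text
time: 16.65
ee_pos: [0.4355, 0.092, 0.0725]
orientation: [0.0, 0.225, 0.974, 0.0]
wrist_force: [-1.1, 0.6, 2.3]
finger_gap: 0.0391
gripper_force: 53.8
```

{"api": "send_rows", "payload": {
  "targets": [
    {"linear": [0, 0, 0.001], "rot": [0, 0, 0], "gripper": 0.03},
    {"linear": [0, 0, 0.001], "rot": [0, 0, 0], "gripper": 0.03},
    {"linear": [0, 0, 0], "rot": [0, 0, 0], "gripper": 0.03},
    {"linear": [0, 0, 0], "rot": [0, 0, 0], "gripper": 0.03}
  ]
}}

```text
time: 17.05
ee_pos: [0.4356, 0.092, 0.0706]
orientation: [0.0, 0.225, 0.974, 0.0]
wrist_force: [-1.5, -0.8, 6.2]
finger_gap: 0.039
gripper_force: 54.1
```

{"api": "send_rows", "payload": {
  "targets": [
    {"linear": [0, 0, 0.001], "rot": [0, 0, 0], "gripper": 0.03},
    {"linear": [0, 0, 0.001], "rot": [0, 0, 0], "gripper": 0.03},
    {"linear": [0, 0, 0], "rot": [0, 0, 0], "gripper": 0.03},
    {"linear": [0, 0, 0], "rot": [0, 0, 0], "gripper": 0.03}
  ]
}}

```text
time: 17.45
ee_pos: [0.4357, 0.092, 0.0689]
orientation: [0.0, 0.225, 0.974, 0.0]
wrist_force: [-3.2, -0.5, 10.1]
finger_gap: 0.0393
gripper_force: 54.4
```

```bash
python3 - <<'E'
from h import *
for i in range(4):
    snap('wrist'); s=status.get_state(); print(s['ee_pos'].round(4),s['wrist_force'].round(2))
E
```

```text
[0.4357 0.092  0.0689] [-2.19 -0.02 10.4 ]
[0.4357 0.092  0.0689] [-2.39 -0.11  9.37]
[0.4357 0.092  0.0689] [-2.41 -0.61 10.5 ]
[0.4357 0.092  0.0689] [-2.73  0.53 10.32]
```

{"api": "send_rows", "payload": {
  "targets": [
    {"linear": [0, 0, 0.0006], "rot": [0, 0, 0], "gripper": 0.03},
    {"linear": [0, 0, 0], "rot": [0, 0, 0], "gripper": 0.03},
    {"linear": [0, 0, 0], "rot": [0, 0, 0], "gripper": 0.03},
    {"linear": [0, 0, 0], "rot": [0, 0, 0], "gripper": 0.03}
  ]
}}

```text
time: 18.05
ee_pos: [0.4357, 0.092, 0.0684]
orientation: [0.0, 0.225, 0.974, 0.0]
wrist_force: [-2.7, -1.5, 10.7]
finger_gap: 0.0394
gripper_force: 54.4
```

{"api": "send_rows", "payload": {
  "targets": [
    {"linear": [0, 0, -0.002], "rot": [0, 0, 0], "gripper": 0.03},
    {"linear": [0, 0, -0.002], "rot": [0, 0, 0], "gripper": 0.03},
    {"linear": [0, 0, -0.001], "rot": [0, 0, 0], "gripper": 0.03},
    {"linear": [0, 0, 0], "rot": [0, 0, 0], "gripper": 0.03},
    {"linear": [0, 0, 0], "rot": [0, 0, 0], "gripper": 0.03}
  ]
}}

```text
time: 18.55
ee_pos: [0.4355, 0.092, 0.0726]
orientation: [0.0, 0.225, 0.974, 0.0]
wrist_force: [0.2, -1.1, 2.7]
finger_gap: 0.0392
gripper_force: 53.7
```

{"api": "send_rows", "payload": {
  "targets": [
    {"linear": [0, 0, -0.0012], "rot": [0, 0, 0], "gripper": 0.03},
    {"linear": [0, 0, 0], "rot": [0, 0, 0], "gripper": 0.042},
    {"linear": [0, 0, 0], "rot": [0, 0, 0], "gripper": 0.048},
    {"linear": [0, 0, 0], "rot": [0, 0, 0], "gripper": 0.065},
    {"linear": [0, 0, 0], "rot": [0, 0, 0], "gripper": 0.085},
    {"linear": [0, 0, 0], "rot": [0, 0, 0], "gripper": 0.085},
    {"linear": [0, 0, -0.02], "rot": [0, 0, 0], "gripper": 0.085},
    {"linear": [0, 0, -0.04], "rot": [0, 0, 0], "gripper": 0.085},
    {"linear": [0, 0, -0.05], "rot": [0, 0, 0], "gripper": 0.085},
    {"linear": [0, 0, -0.047], "rot": [0, 0, 0], "gripper": 0.085},
    {"linear": [0, 0, 0], "rot": [0, 0, 0], "gripper": 0.085}
  ]
}}

```text
time: 19.65
ee_pos: [0.4396, 0.0931, 0.2373]
orientation: [0.006, 0.225, 0.974, 0.002]
wrist_force: [0.1, 0.6, -0.4]
finger_gap: 0.0849
gripper_force: 0.0
```

```bash
python3 - <<'E'
from h import *
w=snap('wrist','w10');a=snap('scene','s10');b=snap('top','t10');go((.648,.0107,.23))
for n in('scene','wrist','top'): print(n,[(np.round(d['bbox']),round(d['p'],2)) for d in spotter.spot_in('cartridge_1',n)[:3]])
for z in(.022,.112): print(z,proj(w,(.4355,.0925,z)).round(),proj(a,(.4355,.0925,z)).round(),proj(b,(.4355,.0925,z)).round())
E
```

```text
t 19.8 pos [0.4349 0.0917 0.2307] tooly [ 0.439  0.898 -0.   ] F [-0.5   0.85 -1.16] gap 0.0847
(0.648, 0.0107, 0.23) tool delta [-0.227   0.0209  0.0007] rows 5
scene [(array([277., 211.,  21.,  34.]), 0.92), (array([378., 156.,  23.,  45.]), 0.86)]
wrist [(array([291., 153.,  46.,  60.]), 0.75), (array([343., 257., 187., 110.]), 0.47), (array([295.,  56., 152.,  28.]), 0.33)]
top [(array([405., 113.,  26.,  35.]), 0.85), (array([361., 235.,  10.,  11.]), 0.68)]
0.022 [316. 170.] [287. 251.] [368. 239.]
0.112 [316. 192.] [285. 213.] [373. 237.]
```

The heavy cartridge stands upright in the blue well, matching the expected pixels. Going back for the light one.

{"api": "send_rows", "payload": {
  "targets": [
    {"linear": [-0.0378, 0.0035, 0], "rot": [0, 0, 0], "gripper": 0.085},
    {"linear": [-0.0378, 0.0035, 0], "rot": [0, 0, 0], "gripper": 0.085},
    {"linear": [-0.0378, 0.0035, 0], "rot": [0, 0, 0], "gripper": 0.085},
    {"linear": [-0.0378, 0.0035, 0], "rot": [0, 0, 0], "gripper": 0.085},
    {"linear": [-0.0378, 0.0035, 0], "rot": [0, 0, 0], "gripper": 0.085},
    {"linear": [-0.0378, 0.0035, 0], "rot": [0, 0, 0], "gripper": 0.085},
    {"linear": [0, 0, 0], "rot": [0, 0, 0], "gripper": 0.085},
    {"linear": [0, 0, 0], "rot": [0, 0, 0], "gripper": 0.085},
    {"linear": [0, 0, 0], "rot": [0, 0, 0], "gripper": 0.085},
    {"linear": [0, 0, 0], "rot": [0, 0, 0], "gripper": 0.085}
  ]
}}

```text
time: 20.95
ee_pos: [0.6471, 0.0122, 0.2306]
orientation: [-0.001, 0.225, 0.974, 0.0]
wrist_force: [0.3, -0.5, 0.4]
finger_gap: 0.0855
gripper_force: 0.0
```

```bash
python3 - <<'E'
from h import *
w=snap('wrist','w11');go((.648,.0107,.163))
print([(np.round(d['bbox']),round(d['p'],2)) for d in spotter.spot_in('cartridge_1','wrist')[:3]])
print(proj(w,(.648,.0107,.2)).round(1))
u,v=proj(w,(.648,.0107,.2)).round().astype(int);k=30
g=cv2.cvtColor(w['image'],cv2.COLOR_BGR2GRAY)[v-k:v+k,u-k:u+k]
print(g[::5,::5])
E
```

```text
t 21.0 pos [0.6474 0.012  0.231 ] tooly [ 0.438  0.899 -0.   ] F [-0.44 -0.52  0.04] gap 0.0849
(0.648, 0.0107, 0.163) tool delta [-0.0012 -0.0009  0.068 ] rows 2
[(array([285., 176.,  68.,  99.]), 0.57)]
[318.1 245.2]
[[ 39  29  41  27  27  29  30  30  29  32  43  51]
 [ 31  39  25  30  26  27  26  30  31  28  31  44]
 [ 35  29  29  29  28  28  26  31  29  27  26  32]
 [ 26  30  30  29  30  31  29  29  29  29  28  29]
 [ 31  29  28  30  31  22  15  24  30  27  29  27]
 [ 30  29  28  29  24   4   0   3  25  26  28  29]
 [ 27  28  28  32  16   0   3   0  14  29  28  30]
 [ 30  26  30  30  27   5   4   1  27  30  33  27]
 [ 59  29  30  30  28  30  26  27  30  29  31  29]
 [109  33  28  26  30  27  29  31  28  27  24  31]
 [109 107  30  30  28  25  26  29  30  27  32 103]
 [113 112 109  73  31  30  27  26  30  69 111 113]]
```

{"api": "send_rows", "payload": {
  "targets": [
    {"linear": [-0.001, -0.0005, 0.025], "rot": [0, 0, 0], "gripper": 0.085},
    {"linear": [0, 0, 0.025], "rot": [0, 0, 0], "gripper": 0.085},
    {"linear": [0, 0, 0.014], "rot": [0, 0, 0], "gripper": 0.085},
    {"linear": [0, 0, 0.004], "rot": [0, 0, 0], "gripper": 0.06},
    {"linear": [0, 0, 0], "rot": [0, 0, 0], "gripper": 0.045},
    {"linear": [0, 0, 0], "rot": [0, 0, 0], "gripper": 0.043},
    {"linear": [0, 0, 0], "rot": [0, 0, 0], "gripper": 0.043}
  ],
  "newtons": 20
}}

```text
time: 21.75
ee_pos: [0.6499, 0.0104, 0.1643]
orientation: [0.001, 0.225, 0.974, 0.0]
wrist_force: [0.5, -0.6, 0.4]
finger_gap: 0.0429
gripper_force: 0.0
```

{"api": "send_rows", "payload": {
  "targets": [
    {"linear": [0, 0, 0], "rot": [0, 0, 0], "gripper": 0.036},
    {"linear": [0, 0, -0.001], "rot": [0, 0, 0], "gripper": 0.03},
    {"linear": [0, 0, -0.001], "rot": [0, 0, 0], "gripper": 0.03}
  ],
  "newtons": 20
}}

```text
time: 22.05
ee_pos: [0.6493, 0.0103, 0.1654]
orientation: [0.0, 0.225, 0.974, 0.0]
wrist_force: [1.0, 0.2, -0.1]
finger_gap: 0.0387
gripper_force: 22.3
```

{"api": "send_rows", "payload": {
  "targets": [
    {"linear": [0, 0, -0.004], "rot": [0, 0, 0], "gripper": 0.03},
    {"linear": [0, 0, -0.02], "rot": [0, 0, 0], "gripper": 0.03},
    {"linear": [0, 0, -0.02], "rot": [0, 0, 0], "gripper": 0.03},
    {"linear": [0, 0, 0], "rot": [0, 0, 0], "gripper": 0.03}
  ],
  "newtons": 20
}}

```text
time: 22.45
ee_pos: [0.6509, 0.0104, 0.212]
orientation: [0.003, 0.225, 0.974, 0.001]
wrist_force: [0.4, 0.4, -1.0]
finger_gap: 0.0391
gripper_force: 22.2
```

{"api": "send_rows", "payload": {
  "targets": [
    {"linear": [0, 0, 0], "rot": [0, 0, 0], "gripper": 0.03},
    {"linear": [0, 0, 0], "rot": [0, 0, 0], "gripper": 0.03},
    {"linear": [0, 0, 0], "rot": [0, 0, 0], "gripper": 0.03}
  ],
  "newtons": 50
}}

```text
time: 22.75
ee_pos: [0.6481, 0.0102, 0.2074]
orientation: [-0.001, 0.225, 0.974, -0.0]
wrist_force: [-0.2, 0.0, -1.3]
finger_gap: 0.0385
gripper_force: 50.2
```

```bash
python3 - <<'E'
from h import *
w=snap('wrist','w12');b=snap('top','t12');go((.425,-.0422,.2))
s=status.get_state(); print(proj(w,s['ee_pos']+[0,0,.04]))
g=cv2.cvtColor(w['image'],cv2.COLOR_BGR2GRAY)[290:345,295:345]; print(np.argwhere(g<12).mean(0)+[290,295],(g<12).sum())
E
```

```text
t 22.85 pos [0.6484 0.0103 0.2078] tooly [ 0.439  0.898 -0.001] F [-0.59 -0.74 -1.34] gap 0.0383
(0.425, -0.0422, 0.2) tool delta [ 0.1776 -0.1453  0.0082] rows 5
[320.84781407 321.61000819]
[308.73544093 318.27287854] 601
```

```bash
python3 - <<'E'
from h import *
for f in('w4','w8','w12'):
    g=cv2.cvtColor(cv2.imread(f'pics/{f}.png'),cv2.COLOR_BGR2GRAY)
    n,l,st,c=cv2.connectedComponentsWithStats((g[270:350,280:360]<12).astype(np.uint8))
    print(f,[(st[i].tolist(),(c[i]+[280,270]).round(1)) for i in range(1,n) if st[i,4]>100])
    print(g[200:400:6,319].tolist()); print(g[300,240:400:5].tolist())
E
```

```text
w4 [([23, 36, 31, 27, 632], array([318. , 318.9]))]
[46, 58, 50, 50, 50, 50, 48, 49, 48, 27, 50, 44, 32, 31, 34, 30, 31, 33, 6, 4, 5, 4, 9, 33, 31, 31, 31, 107, 108, 106, 5, 10, 9, 8]
[6, 3, 3, 27, 46, 9, 28, 31, 30, 33, 32, 32, 31, 32, 33, 33, 32, 30, 33, 32, 30, 33, 30, 30, 31, 30, 0, 25, 44, 11, 7, 7]
w8 [([23, 36, 30, 26, 576], array([318.1, 318.1]))]
[119, 58, 56, 60, 59, 57, 57, 58, 57, 32, 58, 53, 36, 37, 38, 35, 36, 37, 4, 11, 3, 3, 22, 36, 38, 36, 42, 138, 135, 136, 10, 5, 6, 8]
[8, 9, 10, 48, 46, 10, 33, 38, 39, 39, 39, 38, 38, 38, 38, 34, 38, 40, 41, 35, 37, 39, 36, 38, 38, 38, 9, 20, 55, 10, 9, 13]
w12 [([24, 26, 30, 26, 601], array([318.3, 308.7]))]
[52, 55, 54, 51, 49, 50, 50, 39, 38, 51, 28, 32, 30, 32, 32, 33, 13, 8, 1, 6, 8, 33, 32, 32, 32, 100, 108, 109, 109, 109, 8, 10, 4, 4]
[5, 7, 5, 24, 47, 1, 33, 31, 31, 31, 34, 31, 33, 26, 6, 8, 8, 1, 19, 31, 32, 33, 31, 33, 33, 31, 12, 28, 44, 4, 7, 1]
```

{"api": "send_rows", "payload": {
  "targets": [
    {"linear": [0.0218, -0.0181, 0], "rot": [0, 0, 0], "gripper": 0.03},
    {"linear": [0.0218, -0.0181, 0], "rot": [0, 0, 0], "gripper": 0.03},
    {"linear": [0.0218, -0.0181, 0], "rot": [0, 0, 0], "gripper": 0.03},
    {"linear": [0.0218, -0.0181, 0], "rot": [0, 0, 0], "gripper": 0.03},
    {"linear": [0.0218, -0.0181, 0], "rot": [0, 0, 0], "gripper": 0.03},
    {"linear": [0.0218, -0.0181, 0], "rot": [0, 0, 0], "gripper": 0.03},
    {"linear": [0.0218, -0.0181, 0], "rot": [0, 0, 0], "gripper": 0.03},
    {"linear": [0.0218, -0.0181, 0], "rot": [0, 0, 0], "gripper": 0.03},
    {"linear": [0, 0, 0.03], "rot": [0, 0, 0], "gripper": 0.03},
    {"linear": [0, 0, 0.03], "rot": [0, 0, 0], "gripper": 0.03},
    {"linear": [0, 0, 0.01], "rot": [0, 0, 0], "gripper": 0.03},
    {"linear": [0, 0, 0], "rot": [0, 0, 0], "gripper": 0.03}
  ]
}}

```text
time: 24.05
ee_pos: [0.4274, -0.043, 0.1377]
orientation: [-0.002, 0.225, 0.974, -0.0]
wrist_force: [0.2, -0.5, -1.2]
finger_gap: 0.0385
gripper_force: 51.1
```

{"api": "send_rows", "payload": {
  "targets": [
    {"linear": [0, 0, 0], "rot": [0, 0, 0], "gripper": 0.03},
    {"linear": [0, 0, 0], "rot": [0, 0, 0], "gripper": 0.03},
    {"linear": [0, 0, 0], "rot": [0, 0, 0], "gripper": 0.03}
  ]
}}

```text
time: 24.35
ee_pos: [0.4297, -0.0432, 0.1399]
orientation: [0.001, 0.225, 0.974, 0.0]
wrist_force: [-0.5, -0.7, -0.5]
finger_gap: 0.038
gripper_force: 51.1
```

```bash
python3 - <<'E'
from h import *
w=snap('wrist','w13');go((.4277,-.0435,.1))
s=status.get_state(); I=w['image']; z=s['ee_pos'][2]
g=cv2.cvtColor(I,cv2.COLOR_BGR2GRAY)
n,l,st,c=cv2.connectedComponentsWithStats((g[270:350,280:360]<12).astype(np.uint8))
for i in range(1,n):
    if st[i,4]>300: h=c[i]+[280,270]; print('lidhole',h,onz(w,h,z+.0355).round(4))
h=cv2.cvtColor(I,cv2.COLOR_BGR2HSV)
m=((h[...,0]>12)&(h[...,0]<35)&(h[...,1]>150)&(h[...,2]>25)).astype(np.uint8)
cnt=max(cv2.findContours(m,cv2.RETR_EXTERNAL,cv2.CHAIN_APPROX_NONE)[0],key=cv2.contourArea)
print('yellow bbox',cv2.boundingRect(cnt)); p=cnt[:,0]
for d in((-1,0),(1,0),(0,-1),(0,1)): q=p[np.argmax(p@np.array(d))]; print(d,q,onz(w,q,.05).round(4))
# top-face outline: expected corners
print('ctr',proj(w,(.425,-.0422,.05)))
b=cv2.imread('pics/t1.png')[215:270,395:460];hb=cv2.cvtColor(b,cv2.COLOR_BGR2HSV)
print('brightness hist V', np.percentile(h[...,2][m>0],[10,50,90]))
# cartridge foot: body edges around foot height
x0=s['ee_pos']; print('foot expected',proj(w,(.425,-.0422,z-.0545)),'mouth',proj(w,(.425,-.0422,.05)))
E
```

```text
t 24.4 pos [ 0.4295 -0.0432  0.1398] tooly [0.439 0.898 0.001] F [ 0.13 -0.27 -0.38] gap 0.0384
(0.4277, -0.0435, 0.1) tool delta [ 0.0015 -0.0011  0.0397] rows 1
lidhole [318.29015544 308.96891192] [ 0.4276 -0.0431  0.1753]
yellow bbox (249, 130, 138, 107)
(-1, 0) [249 192] [ 0.3942 -0.0836  0.05  ]
(1, 0) [386 217] [ 4.567e-01 -4.000e-04  5.000e-02]
(0, -1) [330 130] [ 0.3802 -0.0108  0.05  ]
(0, 1) [355 236] [ 0.4606 -0.0278  0.05  ]
ctr [317.81891395 204.22100284]
brightness hist V [ 65.  98. 145.]
foot expected [317.74868344 220.72677609] mouth [317.81891395 204.22100284]
```

{"api": "send_rows", "payload": {
  "targets": [
    {"linear": [0.0015, -0.0007, 0], "rot": [0, 0, 0], "gripper": 0.03},
    {"linear": [0, 0, 0.01], "rot": [0, 0, 0], "gripper": 0.03},
    {"linear": [0, 0, 0.01], "rot": [0, 0, 0], "gripper": 0.03},
    {"linear": [0, 0, 0.008], "rot": [0, 0, 0], "gripper": 0.03},
    {"linear": [0, 0, 0.004], "rot": [0, 0, 0], "gripper": 0.03},
    {"linear": [0, 0, 0.002], "rot": [0, 0, 0], "gripper": 0.03},
    {"linear": [0, 0, 0.002], "rot": [0, 0, 0], "gripper": 0.03},
    {"linear": [0, 0, 0.002], "rot": [0, 0, 0], "gripper": 0.03},
    {"linear": [0, 0, 0], "rot": [0, 0, 0], "gripper": 0.03},
    {"linear": [0, 0, 0], "rot": [0, 0, 0], "gripper": 0.03}
  ]
}}

```text
time: 25.4
ee_pos: [0.4272, -0.0432, 0.101]
orientation: [0.0, 0.225, 0.974, 0.0]
wrist_force: [-0.7, -0.3, -2.1]
finger_gap: 0.0384
gripper_force: 51.2
```

{"api": "send_rows", "payload": {
  "targets": [
    {"linear": [0, 0, 0.002], "rot": [0, 0, 0], "gripper": 0.03},
    {"linear": [0, 0, 0.001], "rot": [0, 0, 0], "gripper": 0.03},
    {"linear": [0, 0, 0], "rot": [0, 0, 0], "gripper": 0.03},
    {"linear": [0, 0, 0], "rot": [0, 0, 0], "gripper": 0.03}
  ]
}}

```text
time: 25.8
ee_pos: [0.427, -0.0432, 0.0979]
orientation: [-0.0, 0.225, 0.974, 0.0]
wrist_force: [-0.9, 0.5, -1.5]
finger_gap: 0.0383
gripper_force: 51.2
```

{"api": "send_rows", "payload": {
  "targets": [
    {"linear": [0, 0, 0.002], "rot": [0, 0, 0], "gripper": 0.03},
    {"linear": [0, 0, 0.002], "rot": [0, 0, 0], "gripper": 0.03},
    {"linear": [0, 0, 0], "rot": [0, 0, 0], "gripper": 0.03},
    {"linear": [0, 0, 0], "rot": [0, 0, 0], "gripper": 0.03}
  ]
}}

```text
time: 26.2
ee_pos: [0.4269, -0.0431, 0.0938]
orientation: [-0.0, 0.225, 0.974, 0.0]
wrist_force: [0.1, -0.6, -1.3]
finger_gap: 0.0385
gripper_force: 51.2
```

{"api": "send_rows", "payload": {
  "targets": [
    {"linear": [0, 0, 0.002], "rot": [0, 0, 0], "gripper": 0.03},
    {"linear": [0, 0, 0.001], "rot": [0, 0, 0], "gripper": 0.03},
    {"linear": [0, 0, 0], "rot": [0, 0, 0], "gripper": 0.03},
    {"linear": [0, 0, 0], "rot": [0, 0, 0], "gripper": 0.03}
  ]
}}

```text
time: 26.6
ee_pos: [0.427, -0.0431, 0.0908]
orientation: [-0.0, 0.225, 0.974, 0.0]
wrist_force: [-0.2, 0.3, -0.9]
finger_gap: 0.0385
gripper_force: 51.2
```

{"api": "send_rows", "payload": {
  "targets": [
    {"linear": [0, 0, 0.002], "rot": [0, 0, 0], "gripper": 0.03},
    {"linear": [0, 0, 0.001], "rot": [0, 0, 0], "gripper": 0.03},
    {"linear": [0, 0, 0], "rot": [0, 0, 0], "gripper": 0.03},
    {"linear": [0, 0, 0], "rot": [0, 0, 0], "gripper": 0.03}
  ]
}}

```text
time: 27.0
ee_pos: [0.427, -0.0431, 0.0878]
orientation: [-0.0, 0.225, 0.974, 0.0]
wrist_force: [0.8, -0.1, -0.9]
finger_gap: 0.0382
gripper_force: 51.2
```

{"api": "send_rows", "payload": {
  "targets": [
    {"linear": [0, 0, 0.002], "rot": [0, 0, 0], "gripper": 0.03},
    {"linear": [0, 0, 0.001], "rot": [0, 0, 0], "gripper": 0.03},
    {"linear": [0, 0, 0], "rot": [0, 0, 0], "gripper": 0.03},
    {"linear": [0, 0, 0], "rot": [0, 0, 0], "gripper": 0.03}
  ]
}}

```text
time: 27.4
ee_pos: [0.427, -0.0432, 0.0848]
orientation: [-0.0, 0.225, 0.974, 0.0]
wrist_force: [-0.9, 0.7, -1.4]
finger_gap: 0.0386
gripper_force: 51.2
```

{"api": "send_rows", "payload": {
  "targets": [
    {"linear": [0, 0, 0.002], "rot": [0, 0, 0], "gripper": 0.03},
    {"linear": [0, 0, 0.001], "rot": [0, 0, 0], "gripper": 0.03},
    {"linear": [0, 0, 0], "rot": [0, 0, 0], "gripper": 0.03},
    {"linear": [0, 0, 0], "rot": [0, 0, 0], "gripper": 0.03}
  ]
}}

```text
time: 27.8
ee_pos: [0.427, -0.0431, 0.0818]
orientation: [-0.0, 0.225, 0.974, 0.0]
wrist_force: [-0.1, 1.0, 0.4]
finger_gap: 0.0385
gripper_force: 51.2
```

{"api": "send_rows", "payload": {
  "targets": [
    {"linear": [0, 0, 0.002], "rot": [0, 0, 0], "gripper": 0.03},
    {"linear": [0, 0, 0.001], "rot": [0, 0, 0], "gripper": 0.03},
    {"linear": [0, 0, 0], "rot": [0, 0, 0], "gripper": 0.03},
    {"linear": [0, 0, 0], "rot": [0, 0, 0], "gripper": 0.03}
  ]
}}

```text
time: 28.2
ee_pos: [0.4272, -0.0431, 0.079]
orientation: [0.0, 0.225, 0.974, 0.0]
wrist_force: [0.2, 0.2, 0.3]
finger_gap: 0.0382
gripper_force: 51.4
```

{"api": "send_rows", "payload": {
  "targets": [
    {"linear": [0, 0, 0.001], "rot": [0, 0, 0], "gripper": 0.03},
    {"linear": [0, 0, 0.001], "rot": [0, 0, 0], "gripper": 0.03},
    {"linear": [0, 0, 0], "rot": [0, 0, 0], "gripper": 0.03},
    {"linear": [0, 0, 0], "rot": [0, 0, 0], "gripper": 0.03}
  ]
}}

```text
time: 28.6
ee_pos: [0.4272, -0.0432, 0.0771]
orientation: [0.0, 0.225, 0.974, 0.0]
wrist_force: [-0.7, -0.5, 3.7]
finger_gap: 0.0384
gripper_force: 51.7
```

{"api": "send_rows", "payload": {
  "targets": [
    {"linear": [0, 0, 0.001], "rot": [0, 0, 0], "gripper": 0.03},
    {"linear": [0, 0, 0.001], "rot": [0, 0, 0], "gripper": 0.03},
    {"linear": [0, 0, 0], "rot": [0, 0, 0], "gripper": 0.03},
    {"linear": [0, 0, 0], "rot": [0, 0, 0], "gripper": 0.03}
  ]
}}

```text
time: 29.0
ee_pos: [0.4273, -0.0432, 0.0752]
orientation: [0.0, 0.225, 0.974, -0.0]
wrist_force: [-1.5, -0.7, 7.8]
finger_gap: 0.0385
gripper_force: 52.1
```

{"api": "send_rows", "payload": {
  "targets": [
    {"linear": [0, 0, 0.001], "rot": [0, 0, 0], "gripper": 0.03},
    {"linear": [0, 0, 0.001], "rot": [0, 0, 0], "gripper": 0.03},
    {"linear": [0, 0, 0], "rot": [0, 0, 0], "gripper": 0.03},
    {"linear": [0, 0, 0], "rot": [0, 0, 0], "gripper": 0.03},
    {"linear": [0, 0, 0], "rot": [0, 0, 0], "gripper": 0.03}
  ]
}}

```text
time: 29.5
ee_pos: [0.4273, -0.0432, 0.0735]
orientation: [0.0, 0.225, 0.974, -0.0]
wrist_force: [-1.9, 0.5, 11.4]
finger_gap: 0.0384
gripper_force: 52.5
```

```bash
python3 - <<'E'
from h import *
for i in range(4):
    snap('wrist'); s=status.get_state(); print(s['ee_pos'].round(4),s['wrist_force'].round(2))
E
```

```text
[ 0.4273 -0.0432  0.0735] [-2.85  0.61 11.48]
[ 0.4273 -0.0432  0.0735] [-1.62 -0.14 11.15]
[ 0.4274 -0.0432  0.0735] [-2.25  0.26 11.21]
[ 0.4273 -0.0432  0.0735] [-1.94 -0.87 10.76]
```

{"api": "send_rows", "payload": {
  "targets": [
    {"linear": [0, 0, -0.002], "rot": [0, 0, 0], "gripper": 0.03},
    {"linear": [0, 0, -0.002], "rot": [0, 0, 0], "gripper": 0.03},
    {"linear": [0, 0, -0.002], "rot": [0, 0, 0], "gripper": 0.03},
    {"linear": [0, 0, 0], "rot": [0, 0, 0], "gripper": 0.03},
    {"linear": [0, 0, 0], "rot": [0, 0, 0], "gripper": 0.03},
    {"linear": [0, 0, 0], "rot": [0, 0, 0], "gripper": 0.042},
    {"linear": [0, 0, 0], "rot": [0, 0, 0], "gripper": 0.048},
    {"linear": [0, 0, 0], "rot": [0, 0, 0], "gripper": 0.065},
    {"linear": [0, 0, 0], "rot": [0, 0, 0], "gripper": 0.085},
    {"linear": [0, 0, 0], "rot": [0, 0, 0], "gripper": 0.085}
  ]
}}

```text
time: 30.7
ee_pos: [0.4269, -0.0431, 0.0788]
orientation: [-0.0, 0.225, 0.974, 0.0]
wrist_force: [0.1, 0.3, 0.1]
finger_gap: 0.085
gripper_force: 0.0
```

{"api": "send_rows", "payload": {
  "targets": [
    {"linear": [0, 0, -0.02], "rot": [0, 0, 0], "gripper": 0.085},
    {"linear": [0, 0, -0.03], "rot": [0, 0, 0], "gripper": 0.085},
    {"linear": [0, 0, -0.04], "rot": [0, 0, 0], "gripper": 0.085},
    {"linear": [0, 0, -0.04], "rot": [0, 0, 0], "gripper": 0.085},
    {"linear": [0, 0, -0.03], "rot": [0, 0, 0], "gripper": 0.085},
    {"linear": [0, 0, 0], "rot": [0, 0, 0], "gripper": 0.085},
    {"linear": [0, 0, 0], "rot": [0, 0, 0], "gripper": 0.085},
    {"linear": [0, 0, 0], "rot": [0, 0, 0], "gripper": 0.085},
    {"linear": [0, 0, 0], "rot": [0, 0, 0], "gripper": 0.085}
  ]
}}

```text
time: 31.6
ee_pos: [0.426, -0.0431, 0.2375]
orientation: [-0.001, 0.225, 0.974, -0.0]
wrist_force: [0.7, 0.9, -1.0]
finger_gap: 0.0852
gripper_force: 0.0
```

```bash
python3 - <<'E'
from h import *
a=snap('scene','s14');b=snap('top','t14');go()
for th in('cartridge_1','timer','comb_1','tape_roll_2'):
  for n in('scene','top'): print(th,n,[(np.round(d['bbox']).tolist(),round(d['p'],2)) for d in spotter.spot_in(th,n)[:3]])
for X in((.4355,.0925,.0215),(.4255,-.042,.0255)):
    X=np.array(X); print([proj(s,X+[0,0,dz]).round().tolist() for s in(a,b) for dz in(0,.09)])
o=cv2.imread('pics/t1.png'); d=cv2.absdiff(o,b['image']).max(2)
for k,(u,v) in {'timer':(227,128),'roll':(257,261),'comb':(326,269),'pan':(411,138)}.items(): print(k,np.percentile(d[v-18:v+18,u-18:u+18],95))
E
```

```text
t 31.7 pos [ 0.4263 -0.0431  0.2378] tooly [ 0.439  0.898 -0.001] F [ 0.98 -0.05 -0.73] gap 0.0852
cartridge_1 scene [([277.0, 212.0, 21.0, 32.0], 0.79), ([314.0, 236.0, 22.0, 41.0], 0.58)]
cartridge_1 top [([361.0, 228.0, 22.0, 18.0], 0.75), ([424.0, 235.0, 24.0, 18.0], 0.74), ([407.0, 226.0, 42.0, 40.0], 0.61)]
timer scene [([272.0, 165.0, 30.0, 17.0], 0.78)]
timer top [([208.0, 110.0, 39.0, 39.0], 0.77), ([351.0, 222.0, 38.0, 38.0], 0.22)]
comb_1 scene [([236.0, 229.0, 3.0, 44.0], 0.7)]
comb_1 top [([297.0, 247.0, 60.0, 44.0], 0.75)]
tape_roll_2 scene [([190.0, 211.0, 25.0, 18.0], 0.7)]
tape_roll_2 top [([242.0, 248.0, 30.0, 29.0], 0.79)]
[[287.0, 251.0], [285.0, 213.0], [368.0, 239.0], [373.0, 237.0]]
[[326.0, 282.0], [326.0, 241.0], [428.0, 245.0], [439.0, 243.0]]
timer 8.25
roll 9.0
comb 9.0
pan 7.0
```

Both cartridges stand in their wells, the bystanders haven't moved, the pan is back up and the arm is clear. Handing in.

```bash
python3 -c "
from bench import job
print(job.hand_in())"
```

```text
the job is handed in; nothing more can be done
None
```

The job is handed in: cartridge 1 (heavy) stands in the blue well and cartridge 2 (light, by the balance) in the yellow well, each pressed once at about 11 N, with the timer, comb and tape roll unmoved.

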